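Stand the section tools back in their pot

ROBOT

A 6-joint arm with a two-finger parallel gripper is mounted at the origin on the work surface. World frame = base frame: x ahead of the robot, y to its left, z up, the work surface at z = 0. Lengths are in m, angles in rad, forces in N, time in s.
With the tool pointing down it reaches from about 0.275 to 0.875 m from the base axis. Payload 12.5 kg.
Tool frame: the origin (TCP) lies on the centre line of the jaws, within the pads' length; the fingertips stand r.finger_overhang ahead of it and the grasp point (between the pads) lies 3 mm ahead of it (r.finger_overhang is the distance from the TCP to the fingertips, in m); z points along the fingers, y is the direction in which the jaws open and shut (so a half turn about z gives the same grasp; the last joint's range is limited). The gripper opens to 85 mm and grips with 20 to 120 N. Pads are 22 mm wide; open, the fingers measure 114 mm over their backs; the gripper's body (76 mm by 85 mm) begins 54 mm behind the grasp point. The pads swing forward as they close: fully open they stand 13 mm farther back than shut.
Start: joints at [-1.42, 0.351, 1.652, -0, 1.139, -0.085], TCP at [0.129, -0.535, 0.253] pointing down, gripper open.
Joint ranges: [-2.75, 2.75], [-0.79, 2.1], [0.01, 2.65], [-1.57, 4.71], [0.07, 3.14], [-2.87, 2.87]. Speed limits (rad/s): [2.22, 2.22, 2.79, 3.14, 3.14, 3.14].

INTERFACE

Orientations are given as a unit quaternion [x, y, z, w].
In Python, from cell import r, optics gives the robot as it stands. The module is installed in compiled form; this text tells all that it offers. Calls block until the motion is done:
- r.move_to(position, orientation): joint-space move of the TCP to a pose.
- r.move_linear(position, rot=None, vel=0.15): straight line of the TCP; rot=None keeps the orientation; vel is the mean speed in m/s.
- r.set_joints(angles): joint-space move.
- r.set_gripper(opening, squeeze=None): opening from 0.0 (shut) to 1.0 (fully open); squeeze is the grip in N (None keeps the last); returns when the fingers have stopped.
- r.sleep(seconds).
- r.inverse_kinematics(position, orientation): joint angles nearest the present ones, or None.
- optics.get_image(name): name is "side" or "top" or "wrist"; returns a dict with "pixels" (384x512x3 uint8, red, green, blue), "depth" (384x512 float32, m along the optical axis (not along the pixel's ray), 0 where there is no reading), "fx", "fy", "cx", "cy" (pixels), "camera_from_world" (4x4, takes a point from world to camera coordinates); the wrist camera has in their place "mount" (4x4, takes a point from camera to tool coordinates, whose origin is the TCP and whose axes are the flange's). Camera axes: x right, y down, z forward; pixel columns grow to the right and rows downward; lengths in m; the calibration is good to about 2 mm. A picture is of the moment at which its call begins: read the wrist's pose just before it.
A pose or a line that the arm cannot do raises r.PlanningError and nothing moves.
- r.hand_in(): hands the job in, once; it reports no verdict.
Readings, each from a call of its own:
- r.current_t(): time.
- r.current_q(): joint angles.
- r.current_qvel(): joint speeds.
- r.current_effort(): joint torques, N m.
- r.current_tool_pos(): TCP position.
- r.current_ee_rot(): TCP orientation.
- r.current_contact_force(): force on the tool from outside, world axes, zero at the start.
- r.current_torque(): the same for the moment, N m.
- r.current_opening(): opening from 0.0 (shut) to 1.0 (fully open).
Only numpy, scipy, OpenCV 4.12 (cv2) and the standard library are available. Lean on these libraries where they do the work, as an engineer would, in place of code of your own. Each camera call takes 0.05 s, during which the arm holds its last target. There are 200 camera calls.

TASK

Sectioning is over: stand the brush, the forceps and the wax scraper in the steel instrument pot, handle ends (the joined end of the forceps) well down inside and tuft, points and blade up above the rim, in any order. Leave the pot standing where it is, never let it tip over, and leave everything else on the bench as it lies.

Things in the scene. Friction and masses are not known exactly. Their poses are not given: they have to be found in the camera images.
- pot: Open round stainless-steel instrument pot, 100 mm outside diameter, 100 mm high, 3 mm wall (94 mm inside), floor 4 mm thick, about 0.5 kg, standing loose on the bench and empty. Origin: centre of its underside; z is its upright axis.
- brush: Fine section brush lying on the bench, 180 mm long: slim wooden handle (138 mm, about 8 mm thick), then a steel ferrule and a short dark tuft (last 20 mm). About 20 g. Origin: half-way along, on its underside as it lies (its centreline is 4 mm above). x runs from the handle end to the tuft.
- forceps: Plain steel dissecting forceps lying on edge, 160 mm long: two slim arms joined at the tail end, 14 mm wide over both arms in the middle (from 5 mm behind to 35 mm ahead of the origin; they do not give when squeezed) and tapering to the points, 9 mm high as it lies. About 30 g. Origin: half-way along, on its underside as it lies (centreline 4.5 mm above). x runs from the joined end to the points.
- scraper: Wax scraper lying on the bench, 170 mm long: black ribbed handle (112 mm long, 14 mm wide, 11 mm high as it lies), thin steel shank and a broad flat steel blade 22 mm wide at the end. About 40 g. Origin: half-way along, on its underside as it lies (centreline 5.5 mm above); the handle reaches from 85 mm behind it to 27 mm ahead of it. x runs from the handle end to the blade.
- brush_tail (a point): Handle end of the brush, on its centreline, 90 mm behind its origin: the end that goes down into the pot.
- brush_tip (a point): End of the brush's tuft, 90 mm ahead of its origin: stays up.
- forceps_tail (a point): Joined end of the forceps, on the centreline, 80 mm behind the origin: the end that goes down into the pot.
- forceps_tip (a point): Points of the forceps, 80 mm ahead of the origin: stay up.
- scraper_tail (a point): Handle end of the scraper, on its centreline, 85 mm behind its origin: the end that goes down into the pot.
- scraper_tip (a point): Blade edge of the scraper, 85 mm ahead of its origin: stays up.
- marker: Bystander: white marker pen with black cap, 130 mm long, 12 mm thick, lying. Origin: middle of its underside.
- block: Bystander: pale blue tissue cassette with a wax block on it, 40 x 28 x 12 mm. Origin: middle of its underside.
- blades: Bystander: flat grey microtome-blade dispenser, 90 x 20 x 15 mm. Origin: middle of its underside.
- mould: Bystander: small steel embedding mould, 50 x 36 x 11 mm. Origin: middle of its underside.
- slidebox: Bystander: white slide box, 85 x 140 x 34 mm. Origin: middle of its underside.
- bottle: Bystander: amber bottle, 48 mm diameter, 85 mm high, upright. Origin: centre of its underside.
- pencil: Bystander: yellow pencil, 165 mm long, 7 mm thick, lying. Origin: middle of its underside.
There are look-alikes about, which are no part of the job. Of the things that look like the pot, the larger one is meant. Leave any pink look-alike of the forceps alone.

How it is judged:
At the end, for the whole second after the job is handed in: Each tool rests in the pot: handle (joined) end under 48 mm from its axis and 50 mm above its underside, other end over 110 mm up (rim 100). Pot upright within 0.08 rad, on the bench, within 40 mm of its start; bystanders within 30 mm of theirs, bottle upright; all at rest (horizontal distance between each of brush_tail, forceps_tail, scraper_tail and pot below 0.048 m and z of each of brush_tail, forceps_tail, scraper_tail in the frame of pot below 0.05 m and z of each of brush_tip, forceps_tip, scraper_tip in the frame of pot above 0.11 m and linear speed of each of brush, forceps, scraper below 0.03 m/s and angular speed of each of brush, forceps, scraper below 0.3 rad/s and angle between pot's own z axis and vertical below 0.08 rad and distance of pot from where it was at the start of the episode below 0.04 m and height (world z) of pot below 0.008 m and linear speed of pot below 0.02 m/s and distance of each of marker, block, blades, mould, slidebox, bottle, pencil from where it was at the start of the episode below 0.03 m and angle between bottle's own z axis and vertical below 0.2 rad); the robot touches nothing.
It fails at once if the pot is tipped over (more than 0.5 rad) (angle between pot's own z axis and vertical above 0.5 rad).
It also fails if it takes over 72 s, if anything falls off the work surface, if the arm or the gripper's body presses on something with over 40 N, if the wrist force passes 120 N, or if a joint passes its speed limit or range.

## Working session

There is one attempt and no reset: what is moved stays moved. The work goes in short steps, each a Python script; the robot and the scene stay as the last script left them, time stands still between calls to the robot, and variables do not carry over. Pictures are saved under pics/ and viewed, about 8 in all and at most 12, crops included, and the job is handed in when it is done.

```bash
mkdir -p pics; ls; python3 - <<'E'
from cell import r, optics
import numpy as np, cv2
for n in ["top","side"]:
    d=optics.get_image(n); np.savez(n+".npz",**d)
    cv2.imwrite(f"pics/{n}.png",cv2.resize(d["pixels"][:,:,::-1],(800,600),interpolation=cv2.INTER_CUBIC))
    print(n,d["fx"],d["fy"],d["cx"],d["cy"],np.round(np.linalg.inv(d["camera_from_world"]),3).tolist())
print(r.finger_overhang,r.current_t(),r.current_ee_rot())
E
```

```text
pics
top 498.4503119891622 498.4503119891622 258.1915644426879 198.39762014321843 [[-0.01, -0.975, 0.222, 0.287], [-1.0, 0.01, -0.001, -0.024], [-0.002, -0.222, -0.975, 1.165], [0.0, 0.0, 0.0, 1.0]]
side 410.95971891469674 410.95971891469674 255.57795994557114 198.8444803182437 [[-0.779, -0.336, 0.529, -0.006], [-0.626, 0.398, -0.67, 0.67], [0.015, -0.854, -0.521, 0.613], [0.0, 0.0, 0.0, 1.0]]
0.022 0.1 [ 9.93054919e-01  1.17650513e-01 -3.16736319e-05 -5.32546052e-04]
```

View pics/top.png

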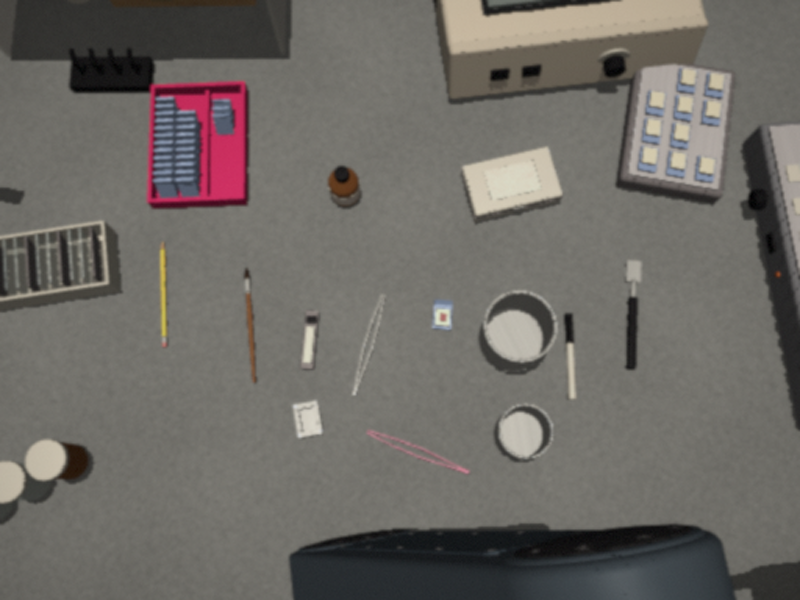

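View pics/side.png

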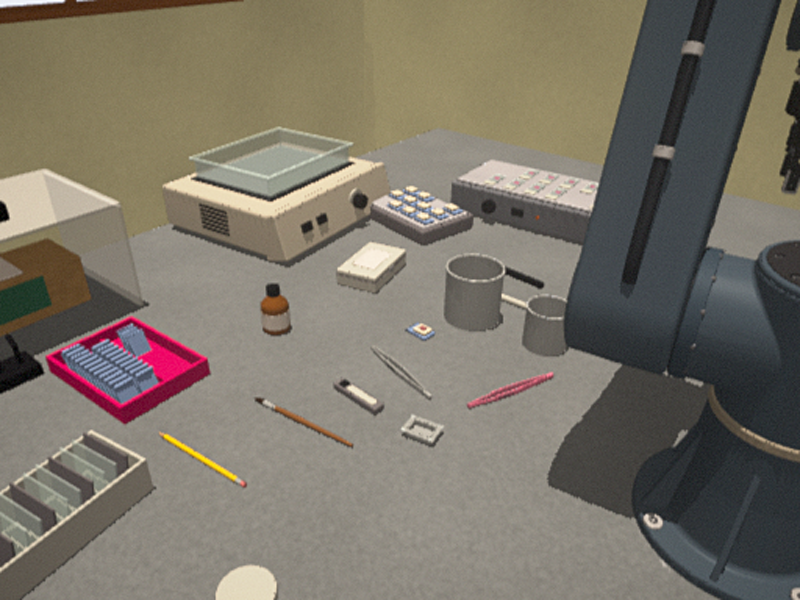

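The top view, at 800 x 600, shows these candidates:
- **Pots:** there are two, at (520,330) and (525,432). The first is larger, so it fits.
- **Forceps:** the steel one is at (368,345). The pink one at (418,452) is the look-alike.
- **Brush and scraper:** the brush (brown with a tuft) is at (250,325), tuft up-image. The scraper is at (633,315), blade up-image. The pencil (163,295) and marker (570,355) are bystanders.

Next I measure these and check them in an enlarged crop.

```bash
cat > h.py <<'E'
import numpy as np, cv2
from scipy.spatial.transform import Rotation as R
def ray(d,uv,z,T=None):
    """pixels -> points on the plane of height z; T = world_from_camera"""
    T=np.linalg.inv(d["camera_from_world"]) if T is None else T
    uv=np.atleast_2d(uv).astype(float)
    c=np.c_[(uv[:,0]-d["cx"])/d["fx"],(uv[:,1]-d["cy"])/d["fy"],np.ones(len(uv))]@T[:3,:3].T
    return T[:3,3]+c*((z-T[2,3])/c[:,2])[:,None]
def cloud(d,T=None):
    T=np.linalg.inv(d["camera_from_world"]) if T is None else T
    v,u=np.mgrid[:d["depth"].shape[0],:d["depth"].shape[1]]; Z=d["depth"]
    P=np.stack([(u-d["cx"])/d["fx"]*Z,(v-d["cy"])/d["fy"]*Z,Z],-1)@T[:3,:3].T+T[:3,3]
    P[Z==0]=np.nan; return P
def strip(d,box,z,T=None,thr=14):
    """long thin thing in the box (u0,v0,u1,v1): centre, unit axis, length, widths along it"""
    u0,v0,u1,v1=box; im=cv2.cvtColor(d["pixels"],cv2.COLOR_RGB2LAB)[v0:v1,u0:u1].astype(float)
    m=(np.linalg.norm(im-np.median(im.reshape(-1,3),0),axis=2)>thr).astype(np.uint8)
    n,l,s,_=cv2.connectedComponentsWithStats(cv2.dilate(m,np.ones((3,3),np.uint8)))
    m[l!=1+s[1:,4].argmax()]=0
    v,u=np.nonzero(m); P=ray(d,np.c_[u+u0,v+v0],z,T)[:,:2]
    vx,vy,x0,y0=cv2.fitLine(P.astype(np.float32),cv2.DIST_HUBER,0,.001,.001).ravel()
    a=np.array([vx,vy]); a*=np.sign(a[0]); n=np.array([-a[1],a[0]]); s=(P-[x0,y0])@a; w=(P-[x0,y0])@n
    c=np.array([x0,y0])+a*(s.max()+s.min())/2; t=s-(s.max()+s.min())/2
    prof=[int(1000*np.ptp(w[(t>=k)&(t<k+.02)])) if ((t>=k)&(t<k+.02)).sum()>1 else 0 for k in np.arange(-.1,.1,.02)]
    return c,a,np.ptp(s),prof
E
python3 - <<'E'
from h import *
d=dict(np.load("top.npz"))
P=cloud(d)
for n,b,z in [("brush",(148,165,172,250),.004),("forceps",(220,183,252,258),.0045),("scraper",(392,160,418,242),.0055),("marker",(356,196,374,260),.006)]:
    c,a,L,p=strip(d,b,z); print(n,c.round(4),"axis",np.degrees(np.arctan2(a[1],a[0])).round(1),"len",L.round(4),p, "maxz",np.nanpercentile(P[b[1]:b[3],b[0]:b[2],2],[5,50,99]).round(4))
for n,b in [("pot",(300,175,365,245)),("small",(308,250,362,302))]:
    q=P[b[1]:b[3],b[0]:b[2]].reshape(-1,3); top=np.nanpercentile(q[:,2],98); q=q[q[:,2]>top-.01]
    (x,y),rad=cv2.minEnclosingCircle(q[:,:2].astype(np.float32)); print(n,top,(x,y),rad,q[:,:2].min(0),q[:,:2].max(0))
im=d["pixels"][:,:,::-1]
A=cv2.resize(im[175:305,215:375],(640,520),interpolation=cv2.INTER_CUBIC)
cv2.imwrite("pics/crop1.png",A)
from cell import r,optics
w=optics.get_image("wrist"); print(w["mount"].round(3).tolist(),w["fx"])
E
```

```text
brush [0.532  0.2092] axis 6.1 len 0.1812 [7, 5, 8, 9, 9, 13, 9, 7, 12, 9] maxz [-0.0033  0.0004  0.0116]
forceps [0.5001 0.0299] axis -16.3 len 0.1597 [0, 7, 9, 14, 16, 15, 15, 13, 9, 0] maxz [-0.0033  0.0004  0.0111]
scraper [ 0.5423 -0.3728] axis -6.4 len 0.173 [18, 17, 17, 19, 19, 19, 16, 23, 24, 21] maxz [-0.003   0.001   0.0139]
marker [ 0.4789 -0.2745] axis -0.5 len 0.131 [0, 14, 10, 11, 10, 14, 15, 16, 14, 0] maxz [-0.003   0.0011  0.0176]
pot 0.10140174690073075 (0.5063018798828125, -0.18746836483478546) 0.05203520134091377 [ 0.45495843 -0.23794141] [ 0.55688047 -0.13713195]
small 0.07519113488166394 (0.3626766800880432, -0.19284170866012573) 0.03840493783354759 [ 0.32475782 -0.23035856] [ 0.40025212 -0.15471187]
[[0.0, -0.965, -0.263, 0.067], [1.0, 0.0, -0.0, -0.0], [0.0, -0.263, 0.965, -0.121], [0.0, 0.0, 0.0, 1.0]] 341.46878930906576
```

View pics/crop1.png

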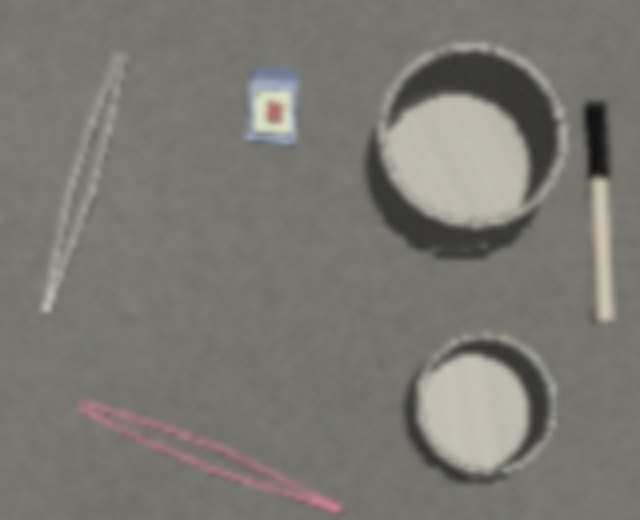

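Both pots are clearly resolved: the larger one (r 50 mm, rim 0.10 m, pixel (520,330)) is meant, and the smaller has r 38 mm and rim 0.075 m. All the lengths match. In the crop the upper end of the steel forceps (120,60) looks blunter than the lower end (45,305), but the width profile isn't conclusive, so I'll look from close by. First I check reachability, then hover over the forceps.

```bash
cat >> h.py <<'E'
from cell import r,optics
POT=np.array([.506,-.188])
def quat(x,z): return R.from_matrix(np.c_[x,np.cross(z,x),z]).as_quat()
def down(ax): return quat(np.array([ax[0],ax[1],0]),np.array([0,0,-1.]))
def place_pose(zg,fwd,lat,th=20,phi=None,lead=.020):
    """tool at the jaws: height zg, fwd/lat offset from the pot axis; flange x up; returns TCP, quat"""
    phi=np.arctan2(POT[1],POT[0]) if phi is None else phi
    th=np.radians(th); f=np.array([np.cos(phi),np.sin(phi),0]); l=np.array([-f[1],f[0],0]); k=np.array([0,0,1.])
    z=np.cos(th)*f-np.sin(th)*k; x=np.sin(th)*f+np.cos(th)*k
    g=np.r_[POT,zg]+fwd*f+lat*l
    return g-lead*z,quat(x,z)
def wrist():
    T=np.eye(4); T[:3,:3]=R.from_quat(r.current_ee_rot()).as_matrix(); T[:3,3]=r.current_tool_pos()
    d=optics.get_image("wrist"); return d,T@d["mount"]
E
python3 - <<'E'
from h import *
for zg in (.12,.25,.30):
  for th in (10,20,30):
    print(zg,th,[None if (q:=r.inverse_kinematics(*place_pose(zg,.005,0,th,np.radians(a)))) is None else np.round(q,2).tolist() for a in (-20,-50,10)])
for c,a in (((.5001,.0299),-16.3),((.532,.2092),6.1),((.5423,-.3728),-6.4)):
    u=np.array([np.cos(np.radians(a)),np.sin(np.radians(a))])
    for s in (1,-1):
        q=r.inverse_kinematics(np.r_[c,.025],down(s*u)); print(c,s,None if q is None else np.round(q,2))
u=np.array([np.cos(np.radians(-16.3)),np.sin(np.radians(-16.3))])
r.move_to(np.r_[.5001,.0299,.14]-np.r_[.03*u,0],down(u)); print(r.current_t())
d,T=wrist(); np.savez("w1.npz",T=T,**d); cv2.imwrite("pics/w1.png",d["pixels"][:,:,::-1])
E
```

```text
0.12 10 [[-0.53, 0.79, 2.4, 2.97, 1.45, -1.58], [-0.12, 0.78, 2.28, 3.91, 1.33, -1.63], [-0.87, 0.78, 2.27, 2.08, 1.35, -1.49]]
0.12 20 [[-0.52, 0.64, 2.4, 2.97, 1.12, -1.55], [-0.14, 0.65, 2.28, 3.94, 1.07, -1.73], [-0.84, 0.65, 2.27, 2.04, 1.11, -1.37]]
0.12 30 [[-0.51, 0.51, 2.37, 2.95, 0.78, -1.51], [-0.18, 0.54, 2.26, 4.03, 0.8, -1.88], [-0.8, 0.54, 2.25, 1.95, 0.88, -1.19]]
0.25 10 [[-0.53, 0.34, 2.43, 2.94, 1.03, -1.5], [-0.12, 0.4, 2.3, 4.01, 1.09, -1.91], [-0.87, 0.4, 2.29, 1.98, 1.19, -1.15]]
0.25 20 [[-0.52, 0.21, 2.39, 2.89, 0.69, -1.43], [-0.14, 0.29, 2.27, 4.16, 0.83, -2.1], [-0.84, 0.29, 2.26, 1.84, 0.98, -0.96]]
0.25 30 [[-0.51, 0.13, 2.31, 2.75, 0.37, -1.28], [-0.18, 0.21, 2.21, 4.42, 0.62, -2.4], [-0.8, 0.21, 2.2, 1.62, 0.8, -0.7]]
0.3 10 [[-0.53, 0.17, 2.41, 2.91, 0.85, -1.45], [-0.12, 0.26, 2.28, 4.08, 0.99, -2.05], [-0.87, 0.26, 2.27, 1.92, 1.13, -1.0]]
0.3 20 [[-0.52, 0.07, 2.35, 2.82, 0.52, -1.34], [-0.14, 0.17, 2.23, 4.29, 0.76, -2.29], [-0.84, 0.17, 2.23, 1.73, 0.94, -0.78]]
0.3 30 [[-0.51, 0.01, 2.26, 2.47, 0.22, -0.99], [-0.18, 0.1, 2.16, 4.64, 0.59, -2.65], [-0.8, 0.11, 2.16, 1.47, 0.8, -0.49]]
(0.5001, 0.0299) 1 [-0.03  0.63  1.92 -0.    0.6   1.82]
(0.5001, 0.0299) -1 [-0.03  0.63  1.92 -0.    0.6  -1.32]
(0.532, 0.2092) 1 [ 0.29  0.71  1.73 -0.    0.7   1.76]
(0.532, 0.2092) -1 [ 0.29  0.71  1.73 -0.    0.7  -1.38]
(0.5423, -0.3728) 1 [-0.67  0.82  1.48 -0.    0.84  1.01]
(0.5423, -0.3728) -1 [-0.67  0.82  1.48 -0.    0.84 -2.13]
2.5583
```

View pics/w1.png

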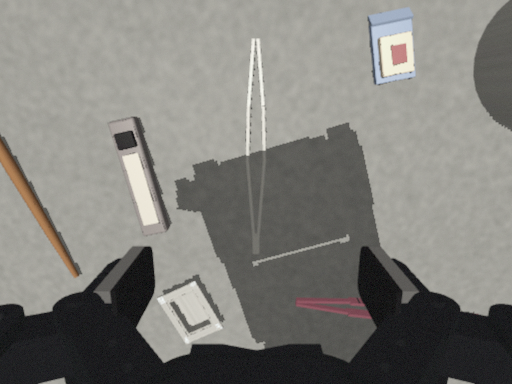

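In the wrist view the forceps run vertically. Two separate points are at (254,40) and (259,40), and the solid joined end is at (256,252), so the points face +x (away from the robot). It is steel and not pink, so it is the right one. I grip it 15 mm ahead of its origin.

```bash
cat >> h.py <<'E'
def pick(c,ang,off,z,op=.5,squeeze=40):
    u=np.array([np.cos(np.radians(ang)),np.sin(np.radians(ang))]); g=np.asarray(c)+off*u; Q=down(u)
    r.set_gripper(op,squeeze)
    r.move_to(np.r_[g,.12],Q); r.move_linear(np.r_[g,z],vel=.12)
    r.set_gripper(0,squeeze); print("opening",r.current_opening(),"F",r.current_contact_force().round(1) if hasattr(r.current_contact_force(),'round') else r.current_contact_force())
    r.move_linear(np.r_[g,.25],vel=.2); print("opening",r.current_opening(),"t",r.current_t())
def snap(cam,name):
    d=optics.get_image(cam); np.savez(name+".npz",**d); return d
E
python3 - <<'E'
from h import *
w=dict(np.load("w1.npz")); e=ray(w,[[256,40],[256,252]],.0045,w["T"])[:,:2]
c=e.mean(0); u=e[0]-e[1]; print(c,np.linalg.norm(u),np.degrees(np.arctan2(u[1],u[0])))
c0=np.array([.5001,.0299]); assert np.linalg.norm(c-c0)<.007
pick(c0,-16.3,.015,.026)
p,q=place_pose(.30,.005,0); r.move_to(p,q); print(r.current_t(),r.current_opening(),r.current_q(),r.current_contact_force())
d=snap("side","s2"); t=optics.get_image("top")
im=np.hstack([d["pixels"][20:320,150:450],t["pixels"][60:360,200:500]])[:,:,::-1]
cv2.imwrite("pics/s2.png",cv2.resize(im,(800,400)))
E
```

```text
[0.4976563  0.03018575] 0.1597409330185829 -16.31972130691471
opening 0.13472516875720528 F [-1.5  0.9  6.3]
opening 0.14240440315272693 t 5.9917
8.6667 0.14121679587673966 [-0.51232921  0.07096036  2.34619062  2.83756158  0.51324444 -1.35791915] [-0.24520287  0.69676084 -0.61869695]
```

View pics/s2.png

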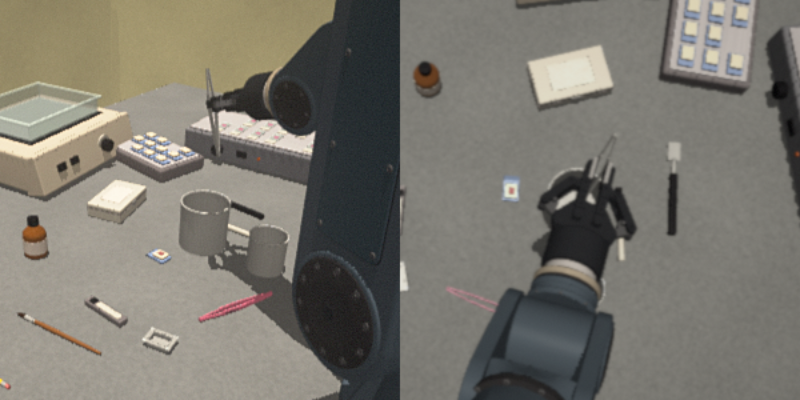

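The side view shows the forceps held points up, with the joined end down above the larger pot (205,195). In the top view the jaws are over the pot's mouth. I lower and release it.

```bash
cat >> h.py <<'E'
def insert(zg,fwd,lat,rel,th=20):
    p,q=place_pose(.30,fwd,lat,th); r.move_linear(p,vel=.2)
    p,q=place_pose(zg,fwd,lat,th); r.move_linear(p,vel=.12); print("F before release",np.round(r.current_contact_force(),2))
    r.set_gripper(rel); r.sleep(.2); z=R.from_quat(q).as_matrix()[:,2]
    r.move_linear(p-.09*z,vel=.12); print("F",np.round(r.current_contact_force(),2),"t",r.current_t())
    r.move_linear(p-.09*z+[0,0,.14],vel=.25)
E
python3 - <<'E'
from h import *
insert(.122,.005,.015,.30)
u=np.array([np.cos(np.radians(6.1)),np.sin(np.radians(6.1))])
r.move_to(np.r_[np.r_[.532,.2092]+.01*u,.16],down(u)); r.set_gripper(.5); print(r.current_t())
d=snap("side","s3"); t=snap("top","t3"); w,T=wrist(); np.savez("w3.npz",T=T,**w)
a=cv2.resize(d["pixels"][120:240,260:380],(400,400)); b=cv2.resize(t["pixels"][150:270,280:400],(400,400))
cv2.imwrite("pics/s3.png",np.hstack([a,b])[:,:,::-1])
P=cloud(t)[175:245,300:365].reshape(-1,3); q=P[(P[:,2]>.09)&(P[:,2]<.104)]; print(q[:,:2].min(0),q[:,:2].max(0),np.nanmax(P[:,2]))
c,a,L,p=strip(w,(60,10,450,230),.004,T,25); print(c,np.degrees(np.arctan2(a[1],a[0])),L,p)
E
```

```text
F before release [ 0.32 -0.77 -0.53]
F [ 0.28 -1.06 -0.18] t 12.0333
15.9
[ 0.45523361 -0.23848728] [ 0.55652239 -0.13716149] 0.14096728866160357
[0.53999118 0.18520697] -85.48275 0.16171934455652626 [6, 60, 60, 120, 68, 72, 80, 78, 40, 0]
```

View pics/s3.png

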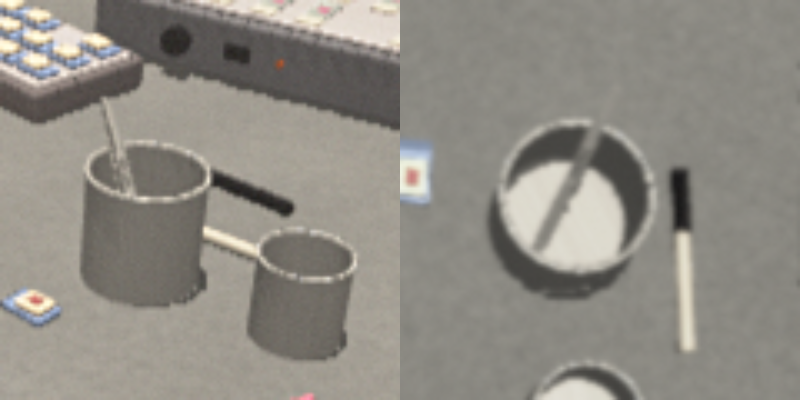

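The forceps stand in the larger pot, leaning on the far rim, and the pot has not moved (rim extents unchanged). The wrist strip fit was spoilt by the arm's shadow. The top-view pose held to about 2.5 mm for the forceps, so I use it for the brush.

```bash
python3 - <<'E'
from h import *
pick((.532,.2092),6.1,.030,.0245)
p,q=place_pose(.30,.012,-.02); r.move_to(p,q); print(r.current_t(),r.current_opening())
d=snap("side","s4"); t=snap("top","t4")
a=cv2.resize(d["pixels"][40:240,200:400],(400,400)); b=cv2.resize(t["pixels"][100:300,240:440],(400,400))
cv2.imwrite("pics/s4.png",np.hstack([a,b])[:,:,::-1])
E
```

```text
opening 0.06904382785394798 F [-0.8 -0.5  6.8]
opening 0.07551107283492664 t 19.1917
21.75 0.07310998654997225
```

View pics/s4.png

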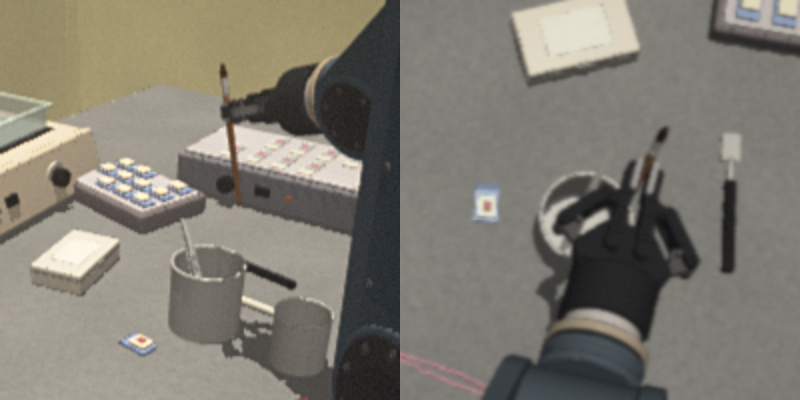

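The brush is held upright with the tuft up (222,75) and its end over the pot's right half. I insert it, then hover over the scraper.

```bash
python3 - <<'E'
from h import *
insert(.130,.012,-.02,.2)
u=np.array([np.cos(np.radians(-6.4)),np.sin(np.radians(-6.4))])
r.set_gripper(.5); r.move_to(np.r_[np.r_[.5423,-.3728]+.01*u,.16],down(u)); print(r.current_t())
d=snap("side","s5"); t=snap("top","t5")
a=cv2.resize(d["pixels"][120:240,260:380],(400,400)); b=cv2.resize(t["pixels"][150:270,280:400],(400,400))
cv2.imwrite("pics/s5.png",np.hstack([a,b])[:,:,::-1])
P=cloud(t)[175:245,300:365].reshape(-1,3); q=P[(P[:,2]>.09)&(P[:,2]<.104)]; print(q[:,:2].min(0),q[:,:2].max(0))
E
```

```text
F before release [ 0.08  0.38 -1.21]
F [ 0.72 -0.77 -0.88] t 25.0333
28.4833
[ 0.46189567 -0.23848836] [ 0.55679783 -0.13798754]
```

View pics/s5.png

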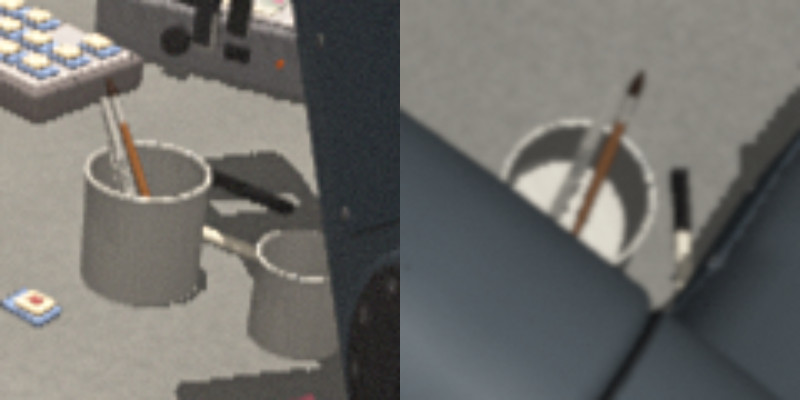

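Forceps and brush lean side by side on the far rim at lateral offsets of about +9 mm and −8 mm. The pot is unmoved and its right side is free, so the scraper goes there.

```bash
python3 - <<'E'
from h import *
pick((.5423,-.3728),-6.4,.013,.027)
p,q=place_pose(.30,.014,-.026); r.move_to(p,q); print(r.current_t(),r.current_opening())
d=snap("side","s6"); t=snap("top","t6")
a=cv2.resize(d["pixels"][40:240,200:400],(400,400)); b=cv2.resize(t["pixels"][100:300,240:440],(400,400))
cv2.imwrite("pics/s6.png",np.hstack([a,b])[:,:,::-1])
E
```

```text
opening 0.14597278228745642 F [-1.7  0.6  6.8]
opening 0.1437353891234457 t 31.6417
33.9333 0.14310646815785047
```

View pics/s6.png

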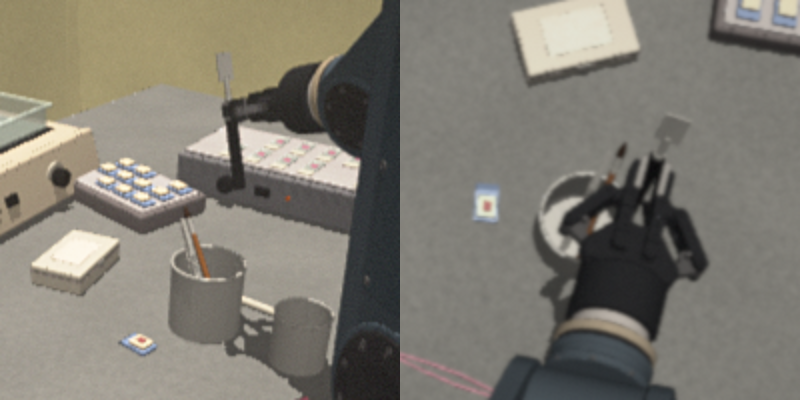

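The scraper is held blade up (224,65), handle over the pot's free right side. I insert it, back the arm away and check everything.

```bash
python3 - <<'E'
from h import *
insert(.120,.014,-.026,.30)
r.set_joints([-1.42,.351,1.652,0,1.139,-.085]); r.sleep(.5); print(r.current_t(),np.round(r.current_contact_force(),2))
d=snap("side","s7"); t=snap("top","t7")
a=cv2.resize(d["pixels"][110:240,260:390],(400,400)); b=cv2.resize(t["pixels"][140:270,280:410],(400,400))
cv2.imwrite("pics/s7.png",np.hstack([a,b])[:,:,::-1])
P=cloud(t)[160:245,300:375].reshape(-1,3); q=P[(P[:,2]>.09)&(P[:,2]<.104)]; print(q[:,:2].min(0),q[:,:2].max(0),np.nanmax(P[:,2]))
o=dict(np.load("top.npz")); diff=np.abs(o["pixels"].astype(int)-t["pixels"]).max(2)>40
n,l,s,c=cv2.connectedComponentsWithStats(diff.astype(np.uint8)); print([(c[i].round().tolist(),int(s[i,4])) for i in range(1,n) if s[i,4]>8])
E
```

```text
F before release [ 0.5   0.44 -0.02]
F [-0.62 -0.54  0.04] t 37.3167
40.8833 [ 0.57 -0.05 -0.32]
[ 0.45502684 -0.23817246] [ 0.55642202 -0.13689049] 0.15954633366001914
[([405.0, 172.0], 89), ([158.0, 175.0], 18), ([350.0, 175.0], 17), ([345.0, 189.0], 17), ([160.0, 214.0], 137), ([337.0, 192.0], 23), ([404.0, 213.0], 298), ([335.0, 213.0], 457), ([227.0, 249.0], 15)]
```

View pics/s7.png

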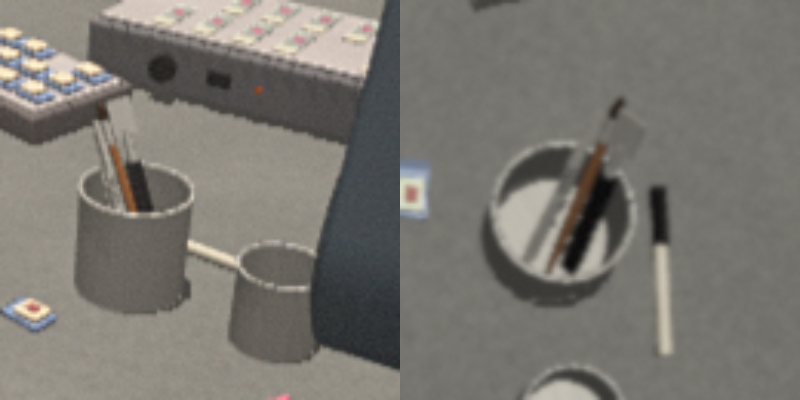

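All three tools stand in the pot with their tails near the floor. The rim extents haven't changed, and the before/after differences lie only at the pot and the three picking spots.

```bash
python3 -c "
from cell import r
r.hand_in(); print(r.current_t())"
```

```text
the job is handed in; nothing more can be done
the job is handed in; nothing more can be done
```

The forceps, brush and scraper are standing in the larger steel pot, and I handed the job in at about 41 s of the 72 s allowed. I took the forceps first, then the brush, then the scraper. Each was gripped across its body, turned upright and let go with its handle end (joined end for the forceps) already inside the pot.

**Last checks:**
- **Tools:** the final pictures show all three leaning on the far rim, handle ends well down near the floor and tuft, points and blade up. I measured the forceps tip at about 0.14 m just after placing it. With all three in, the highest point at the pot was about 0.16 m. I did not measure the tail heights or the other two tips one by one.
- **Pot:** the rim is where it was, to within about 1 mm, and upright.
- **Bystanders:** comparing the top view before and after, only the pot and the three pick-up spots changed.
- **Robot:** the arm was back at its start pose with about 0.6 N on the wrist sensor, which is no more than its drift.

**One failed check:** the close-up wrist fit of the brush was spoilt by the arm's shadow. I used the top-view position instead, and that grasp worked.

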